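Shut the drain, feed used sample pots into the tip tray and tip them into the wash bin

TASK

Wash up the used amber sample pots: screw the wash bin's yellow drain cap shut, clockwise until it stops, then stand every pot upright on the plywood deck in one straight row along its low fence, clear of the steel tray, and only then push the row as one block, straight and upright, along the fence until the last pot is wholly in the tip tray; do not lift pots into the tray or drop them into the bin by hand. Then raise the tray by its red handle until all the pots have slid into the blue bin, and lower the tray gently until it rests fully down. Leave the other things on the bench where they are.

Things in the scene. Friction and masses are not known exactly. Their poses are not given: they have to be found in the camera images.
- station: fixed wash station: plywood deck, steel tip tray, blue bin; placed and turned a little differently each time. Origin on the bench under the row line, at the joint between deck and tray. Its y axis runs along the row line from deck to tray, x points away from the robot to the bin, z up. Coordinates below are in this frame, mm.
- deck_row (a point): point on the row line (x 0), on the deck's flat top (z 50), at y -115, mid deck. Deck: x -50..55, y -230..0. Fence: aluminium strip 8 high on the deck, pot-side face at x -20, y -230..0; a pot touching it has its centre at x -2. Nothing borders the row's far side. Site axes as the station's.
- tray_mid (a point): point on the tray floor on the row line (x 0, y 102.5, z 49 when down: 1 below the deck). Tray: y 0..205. Its near wall (inner face x -20, top z 70) continues the fence; end wall at y 201 (top z 79). The deck side and the bin edge (x 70) are open. Five pots in a tight row are 180 long and fit. Turns with the tray.
- bin_mid (a point): middle of the bin's floor (x 144, y 102.5, z 5). Inside of the bin: x 78..210, y -31..236. Near wall 36 high above the bench, side walls 45, clear far wall 100. Black rubber floor, blue walls.
- tip_tray (a joint): tilt of the tray, rad: 0 down, level with the deck; at most 1.2; grows as the red handle side is raised. Hinge line at station x 70, z 49.5, along y, at the bin edge. The tray weighs 250 g, has only a weak damper and does not stay up: let go, it slams. Pots slide out from about 0.5 to 0.65 rad on.
- drain_cap (a joint): turn of the captive yellow drain cap about its upright axis, rad: 0 fully open (wing along the station's x), 1.57 shut at its stop (wing along the station's y); grows clockwise seen from above. Stiff: about 0.05 N m; it stays where it is left and does not rise or come off. It starts between 0 and 0.3.
- cap_wing (a point): middle of the upright wing of the yellow drain cap, on its turning axis, at station x -105, y -25, z 70. The wing is 34 mm long, 10 mm thick and stands from z 57 to 83; below it a round cap 38 mm across, z 45 to 57, on a grey spout in front of the deck. The point's x axis runs along the wing and turns with it.
- tray_handle (a point): middle of the red handle, a round bar 10 mm thick, 110 mm long along the station's y, on two arms at its ends, 51 mm out from the tray's near wall; when down at station x -75, y 102.5, z 58.5, that is 145 mm from the hinge line and 9 mm above it. Free space under and around it; the bar may turn between the fingers.
- pot0: square amber sample pot, 36 x 36 mm in plan, body 34 mm tall with a white round lid (30 mm across, 8 mm high) on top, 42 mm in all, about 60 g, symmetric every quarter turn; pushes and slides easily while upright. Origin: centre of its underside, z up. None if this pot is absent.
- pot1: square amber sample pot, 36 x 36 mm in plan, body 34 mm tall with a white round lid (30 mm across, 8 mm high) on top, 42 mm in all, about 60 g, symmetric every quarter turn; pushes and slides easily while upright. Origin: centre of its underside, z up. None if this pot is absent.
- pot2: square amber sample pot, 36 x 36 mm in plan, body 34 mm tall with a white round lid (30 mm across, 8 mm high) on top, 42 mm in all, about 60 g, symmetric every quarter turn; pushes and slides easily while upright. Origin: centre of its underside, z up. None if this pot is absent.
- pot3: square amber sample pot, 36 x 36 mm in plan, body 34 mm tall with a white round lid (30 mm across, 8 mm high) on top, 42 mm in all, about 60 g, symmetric every quarter turn; pushes and slides easily while upright. Origin: centre of its underside, z up. None if this pot is absent.
- pot4: square amber sample pot, 36 x 36 mm in plan, body 34 mm tall with a white round lid (30 mm across, 8 mm high) on top, 42 mm in all, about 60 g, symmetric every quarter turn; pushes and slides easily while upright. Origin: centre of its underside, z up. None if this pot is absent.
- chunk0: loose terracotta fragment, 62 x 50 x 38 mm, bystander near the pots. Origin: centre of underside.
- chunk1: loose terracotta fragment, 62 x 50 x 38 mm, bystander behind the deck. Origin: centre of underside.
- blower: red rubber dust blower lying on the bench, about 90 mm long and 44 mm thick, bystander. Origin: on the bench under its thick part.
- brush: loose brush, 160 mm long, bystander lying flat on the bench.

How it is judged:
On the way, in this order (a step that is already met when the one before it is completed fails the run):
1. the drain cap is screwed shut (value of joint drain_cap above 1.42 rad), for 0.2 s.
2. all pots stand upright on the deck in a straight row along the fence, none in the tray, tray down (value of joint tip_tray below 0.04 rad and x of pot0 in the frame of station between -0.014 and 0.014 m and y of pot0 in the frame of station between -0.235 and -0.01 m and z of pot0 in the frame of station between 0.043 and 0.057 m and angle between each of pot0, pot1, pot2, pot3, pot4's own z axis and vertical below 0.2 rad and x of pot1 in the frame of station between -0.014 and 0.014 m and y of pot1 in the frame of station between -0.235 and -0.01 m and z of pot1 in the frame of station between 0.043 and 0.057 m and x of pot2 in the frame of station between -0.014 and 0.014 m and y of pot2 in the frame of station between -0.235 and -0.01 m and z of pot2 in the frame of station between 0.043 and 0.057 m and x of pot3 in the frame of station between -0.014 and 0.014 m and y of pot3 in the frame of station between -0.235 and -0.01 m and z of pot3 in the frame of station between 0.043 and 0.057 m and x of pot4 in the frame of station between -0.014 and 0.014 m and y of pot4 in the frame of station between -0.235 and -0.01 m and z of pot4 in the frame of station between 0.043 and 0.057 m), for 0.2 s.
3. the whole row stands upright and straight inside the tray, tray still down (value of joint tip_tray below 0.04 rad and x of pot0 in the frame of station between -0.014 and 0.014 m and y of pot0 in the frame of station between 0.015 and 0.195 m and z of pot0 in the frame of station between 0.043 and 0.057 m and angle between each of pot0, pot1, pot2, pot3, pot4's own z axis and vertical below 0.2 rad and x of pot1 in the frame of station between -0.014 and 0.014 m and y of pot1 in the frame of station between 0.015 and 0.195 m and z of pot1 in the frame of station between 0.043 and 0.057 m and x of pot2 in the frame of station between -0.014 and 0.014 m and y of pot2 in the frame of station between 0.015 and 0.195 m and z of pot2 in the frame of station between 0.043 and 0.057 m and x of pot3 in the frame of station between -0.014 and 0.014 m and y of pot3 in the frame of station between 0.015 and 0.195 m and z of pot3 in the frame of station between 0.043 and 0.057 m and x of pot4 in the frame of station between -0.014 and 0.014 m and y of pot4 in the frame of station between 0.015 and 0.195 m and z of pot4 in the frame of station between 0.043 and 0.057 m), for 0.2 s.
4. the tray is raised and all pots are in the bin (value of joint tip_tray above 0.4 rad and x of pot0 in the frame of station between 0.074 and 0.214 m and y of pot0 in the frame of station between -0.035 and 0.24 m and z of pot0 in the frame of station between -0.005 and 0.055 m and x of pot1 in the frame of station between 0.074 and 0.214 m and y of pot1 in the frame of station between -0.035 and 0.24 m and z of pot1 in the frame of station between -0.005 and 0.055 m and x of pot2 in the frame of station between 0.074 and 0.214 m and y of pot2 in the frame of station between -0.035 and 0.24 m and z of pot2 in the frame of station between -0.005 and 0.055 m and x of pot3 in the frame of station between 0.074 and 0.214 m and y of pot3 in the frame of station between -0.035 and 0.24 m and z of pot3 in the frame of station between -0.005 and 0.055 m and x of pot4 in the frame of station between 0.074 and 0.214 m and y of pot4 in the frame of station between -0.035 and 0.24 m and z of pot4 in the frame of station between -0.005 and 0.055 m), for 0.1 s.
At the end, for the whole second after the job is handed in: Drain cap shut (over 1.42 rad); every pot at rest in the bin, under 55 mm high, the tray rests down (below 0.04 rad), nothing is held. On the way, upright and within 14 mm of the row line: first all on the deck (y below -10 mm), then all in the tray (y above 15 mm); then tipped out over 0.4 rad (value of joint tip_tray below 0.04 rad and value of joint drain_cap above 1.42 rad and contact force between the fingers and anything else below 0.5 N and x of pot0 in the frame of station between 0.074 and 0.214 m and y of pot0 in the frame of station between -0.035 and 0.24 m and z of pot0 in the frame of station between -0.005 and 0.055 m and x of pot1 in the frame of station between 0.074 and 0.214 m and y of pot1 in the frame of station between -0.035 and 0.24 m and z of pot1 in the frame of station between -0.005 and 0.055 m and x of pot2 in the frame of station between 0.074 and 0.214 m and y of pot2 in the frame of station between -0.035 and 0.24 m and z of pot2 in the frame of station between -0.005 and 0.055 m and x of pot3 in the frame of station between 0.074 and 0.214 m and y of pot3 in the frame of station between -0.035 and 0.24 m and z of pot3 in the frame of station between -0.005 and 0.055 m and x of pot4 in the frame of station between 0.074 and 0.214 m and y of pot4 in the frame of station between -0.035 and 0.24 m and z of pot4 in the frame of station between -0.005 and 0.055 m and linear speed of each of pot0, pot1, pot2, pot3, pot4 below 0.03 m/s); the robot touches nothing.
It fails at once if a pot is lifted into the tray from above (its underside 30 to 70 mm over the floor of the lowered tray) (value of joint tip_tray below 0.1 rad and ((x of pot0 in the frame of station between -0.02 and 0.06 m and y of pot0 in the frame of station between 0.018 and 0.2 m and z of pot0 in the frame of station between 0.08 and 0.12 m) or (x of pot1 in the frame of station between -0.02 and 0.06 m and y of pot1 in the frame of station between 0.018 and 0.2 m and z of pot1 in the frame of station between 0.08 and 0.12 m) or (x of pot2 in the frame of station between -0.02 and 0.06 m and y of pot2 in the frame of station between 0.018 and 0.2 m and z of pot2 in the frame of station between 0.08 and 0.12 m) or (x of pot3 in the frame of station between -0.02 and 0.06 m and y of pot3 in the frame of station between 0.018 and 0.2 m and z of pot3 in the frame of station between 0.08 and 0.12 m) or (x of pot4 in the frame of station between -0.02 and 0.06 m and y of pot4 in the frame of station between 0.018 and 0.2 m and z of pot4 in the frame of station between 0.08 and 0.12 m))).
It fails at once if the tray slams down (faster than 1.6 rad/s) (velocity of joint tip_tray below -1.6 rad/s).
It fails at once if a bystander is moved more than 40 mm (distance of any of chunk0, chunk1, blower, brush from where it was at the start of the episode above 0.04 m).
Of pot0, pot1, pot2, pot3, pot4 only 3 to 5 are there at a start; the rules pass over those that are not, and their reading is None.
At some moment in a run one of pot0, pot1, pot2, pot3, pot4 may be knocked a few centimetres aside while the robot is not near it.
It also fails if it takes over 210 s, if anything falls off the work surface, if the arm or the gripper's body presses on something with over 40 N, if the wrist force passes 120 N, or if a joint passes its speed limit or range.

ROBOT

A 6-joint arm with a two-finger parallel gripper is mounted at the origin on the work surface. World frame = base frame: x ahead of the robot, y to its left, z up, the work surface at z = 0. Lengths are in m, angles in rad, forces in N, time in s.
With the tool pointing down it reaches from about 0.275 to 0.875 m from the base axis. Payload 12.5 kg.
Tool frame: the origin (TCP) lies at the very end of the fingers, on their centre line; the grasp point (between the pads) lies 19 mm behind it; z points along the fingers, y is the line along which they close (so a half turn about z gives the same grasp; the last joint's range is limited). The gripper opens to 85 mm and grips with 20 to 120 N. Pads are 22 mm wide; open, the fingers measure 114 mm over their backs; the gripper's body (76 mm by 85 mm) begins 54 mm behind the grasp point. The pads swing forward as they close: fully open they stand 13 mm farther back than shut.
Start: joints at [-1.364, 0.351, 1.652, -0, 1.139, -0.085], TCP at [0.158, -0.527, 0.198] pointing down, gripper open.
Joint ranges: [-2.75, 2.75], [-0.79, 2.1], [0.01, 2.65], [-1.57, 4.71], [0.07, 3.14], [-2.87, 2.87]. Speed limits (rad/s): [2.22, 2.22, 2.79, 3.14, 3.14, 3.14].

INTERFACE

Orientations are given as a 3x3 rotation matrix whose columns are the frame's x, y, z axes.
In Python, from bench import manip gives the robot as it stands. Calls block until the motion is done:
- manip.move_ptp(position, orientation): joint-space move of the TCP to a pose.
- manip.move_l(position, attitude=None, max_speed=0.15): straight line of the TCP; attitude=None keeps the orientation; max_speed is the mean speed in m/s.
- manip.move_j(angles): joint-space move.
- manip.set_gripper(opening, effort=None): opening from 0.0 (shut) to 1.0 (fully open); effort is the grip in N (None keeps the last); returns when the fingers have stopped.
- manip.dwell(seconds).
- manip.inverse_kinematics(position, orientation): joint angles nearest the present ones, or None.
- manip.grab_frame(name): name is "side" or "top" or "wrist"; returns (picture, depth): 420x560x3 uint8, red, green, blue; 420x560 float32, m along the optical axis (not along the pixel's ray), 0 where there is no reading.
- manip.get_calibration(name): a dict with "camera_matrix" (3x3 intrinsics, pixels), "R" (3x3) and "t" (3): a world point X has camera coordinates R X + t. Camera axes: x right, y down, z forward; pixel columns grow to the right and rows downward; lengths in m; the calibration is good to about 2 mm. A picture is of the moment at which its call begins: read the wrist's pose just before it. get_calibration takes no time and is no camera call; for the wrist camera it gives the pose at the moment of the call.
A pose or a line that the arm cannot do raises manip.Unreachable and nothing moves.
- manip.sign_off(): hands the job in; it is judged then, once.
Trained networks look in the newest picture that a camera, given by its name, has taken for a name from the list of things; names that differ only in an ending like _2 or _b are one class to them, and where a whole thing is asked for, a point or a joint stands for the part that bears it (a point fixed in the world has none). Each returns a list of dicts, best first, with "confidence" (0 to 1); they miss things now and then, are a little off and sometimes report something else, mostly with a low value. They report only what shows in the picture. A call takes as long as a camera call.
- manip.look_for(camera, name): "at" ([x, y, z] in m, in world coordinates, good to about 4 mm: the middle of the surface that is visible of it).
Readings, each from a call of its own:
- manip.current_time(): time.
- manip.current_qpos(): joint angles.
- manip.current_joint_vel(): joint speeds.
- manip.current_joint_torque(): joint torques, N m.
- manip.current_ee_pos(): TCP position.
- manip.current_tcp_rot(): TCP orientation.
- manip.current_force(): force on the tool from outside, world axes, zero at the start.
- manip.current_ft_torque(): the same for the moment, N m.
- manip.current_grip_width(): opening from 0.0 (shut) to 1.0 (fully open).
- manip.current_grip_force(): force on a finger pad.
Only numpy, scipy, OpenCV 4.12 (cv2) and the standard library are available. Lean on these libraries where they do the work, as an engineer would, in place of code of your own. Each camera call takes 0.05 s, during which the arm holds its last target. There are 200 camera calls.

## Working session

There is one attempt and no reset: what is moved stays moved. The work goes in short steps, each a Python script; the robot and the scene stay as the last script left them, time stands still between calls to the robot, and variables do not carry over. Pictures are saved under pics/ and viewed, at most 14 in all, crops included, and the job is handed in when it is done.

```bash
mkdir -p pics; ls; python3 - <<'E'
from bench import manip
import cv2,numpy as np
for c in("top","side"):
    p,d=manip.grab_frame(c); cv2.imwrite(f"pics/{c}0.png",p[:,:,::-1]); np.save(f"{c}0.npy",d)
    k=manip.get_calibration(c); print(c,k["camera_matrix"].tolist(),k["R"].round(3).tolist(),k["t"].round(3).tolist())
    for n in("pot0","cap_wing","tray_handle","chunk0","blower","brush","station","tip_tray"):
        print(n,[(np.round(r["at"],3).tolist(),round(r["confidence"],2)) for r in manip.look_for(c,n)])
print(manip.current_time(),manip.current_tcp_rot().round(2).tolist() if hasattr(manip.current_tcp_rot(),'round') else manip.current_tcp_rot())
E
```

```text
pics
top [[466.6702802324173, 0.0, 276.6067775177455], [0.0, 466.6702802324173, 214.72014517037317], [0.0, 0.0, 1.0]] [[0.019, -1.0, -0.012], [-0.983, -0.016, -0.184], [0.184, 0.015, -0.983]] [-0.007, 0.593, 1.016]
pot0 [([0.556, -0.231, 0.035], 0.83), ([0.451, -0.239, 0.035], 0.67), ([0.652, -0.26, 0.034], 0.56)]
cap_wing [([0.436, 0.065, 0.057], 0.49)]
tray_handle [([0.574, 0.181, 0.045], 0.75)]
chunk0 [([0.685, -0.383, 0.032], 0.9), ([0.742, -0.068, 0.034], 0.68), ([0.608, 0.119, 0.048], 0.18)]
blower [([0.436, -0.108, 0.041], 0.89)]
brush [([0.449, 0.402, 0.019], 0.65)]
station [([0.606, 0.123, 0.049], 0.62)]
tip_tray [([0.575, 0.184, 0.046], 0.98)]
side [[388.1018646085359, 0.0, 282.52964093845674], [0.0, 388.1018646085359, 206.17524696074008], [0.0, 0.0, 1.0]] [[-0.765, -0.644, 0.002], [-0.446, 0.529, -0.722], [0.464, -0.553, -0.692]] [0.46, 0.304, 0.705]
pot0 [([0.65, -0.255, 0.035], 0.75), ([0.443, -0.225, 0.028], 0.64), ([0.551, -0.223, 0.028], 0.63)]
cap_wing [([0.436, 0.077, 0.056], 0.54)]
tray_handle [([0.568, 0.196, 0.051], 0.82)]
chunk0 [([0.733, -0.054, 0.02], 0.73), ([0.672, -0.37, 0.02], 0.56), ([0.608, 0.138, 0.047], 0.34)]
blower [([0.426, -0.097, 0.034], 0.8), ([0.731, -0.057, 0.021], 0.7)]
brush [([0.448, 0.418, 0.018], 0.6)]
station [([0.607, 0.14, 0.047], 0.95), ([0.442, -0.229, 0.031], 0.28)]
tip_tray [([0.568, 0.198, 0.047], 0.59), ([0.449, 0.415, 0.016], 0.23)]
0.9 [[0.96, 0.29, -0.0], [0.29, -0.96, -0.0], [-0.0, -0.0, -1.0]]
```

View pics/top0.png

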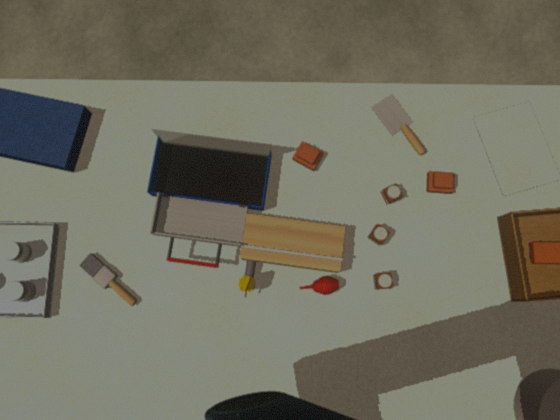

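View pics/side0.png

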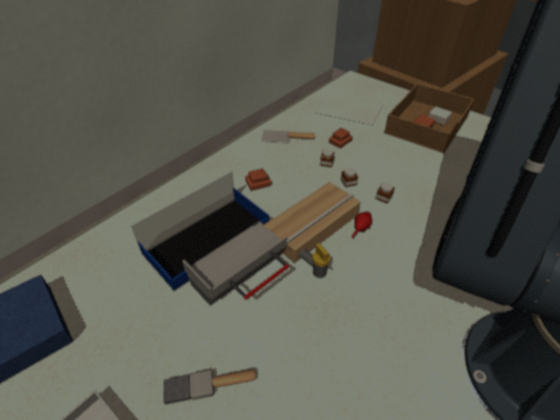

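Top view: three upright pots at about (393,194), (380,234) and (385,281). The deck is at (245..347, 213..270), the tray to its left, the yellow cap at (247,284), the red handle around (193,264) and the blower at (325,285). Next I'll fit the station pose from depth.

```bash
cat > h.py <<'E'
from bench import manip
import cv2,numpy as np,json,os
def cloud(c,p=None,d=None,cal=None):
    cal=cal or manip.get_calibration(c)
    if d is None: p,d=manip.grab_frame(c)
    K,R,t=cal["camera_matrix"],np.array(cal["R"]),np.array(cal["t"])
    v,u=np.mgrid[:d.shape[0],:d.shape[1]]
    X=np.stack([(u-K[0][2])*d/K[0][0],(v-K[1][2])*d/K[1][1],d],-1)
    W=(X-t)@R; W[d==0]=np.nan
    return p,W
def down(a): # fingers down, closing line y at world angle a
    y=np.array([np.cos(a),np.sin(a),0]); z=np.array([0,0,-1.])
    return np.stack([np.cross(y,z),y,z],1)
def near(a,cur=0): # nearest equivalent mod pi
    return a
def rect(P,tag):
    P=P.astype(np.float32)*1000
    r=cv2.minAreaRect(P); print(tag,len(P),np.round(r[0],1),np.round(r[1],1),round(r[2],1)); return r
E
python3 - <<'E'
from h import *
p=cv2.imread("pics/top0.png")[:,:,::-1]; d=np.load("top0.npy")
_,W=cloud("top",p,d)
hsv=cv2.cvtColor(np.ascontiguousarray(p),cv2.COLOR_RGB2HSV); H,S,V=[hsv[...,i].astype(int) for i in range(3)]
v,u=np.mgrid[:420,:560]
wood=(H>8)&(H<25)&(S>70)&(u>235)&(u<352)&(v>205)&(v<275)
for lo,hi in((.042,.07),):
    m=wood&(W[...,2]>lo)&(W[...,2]<hi); r=rect(W[m][:,:2],"deck"); print(np.round(cv2.boxPoints(r)),np.nanmedian(W[m][:,2]))
m=(W[...,2]>.053)&(W[...,2]<.07)&(u>235)&(u<352)&(v>205)&(v<275); rect(W[m][:,:2],"fence")
m=((H<8)|(H>172))&(S>120)&(u>160)&(u<230)&(v>235)&(v<275)&(W[...,2]>.03); r=rect(W[m][:,:2],"handle");print(np.nanmedian(W[m][:,2]))
m=(H>20)&(H<35)&(S>120)&(u>230)&(u<265)&(v>265)&(v<300)&(W[...,2]>.066); rect(W[m][:,:2],"wing"); print(W[m][:,2].max())
for c in((393,194),(380,234),(385,281)):
    m=(abs(u-c[0])<16)&(abs(v-c[1])<16)&(W[...,2]>.012)&(W[...,2]<.06);rect(W[m][:,:2],"pot")
    m=m&(W[...,2]>.037);rect(W[m][:,:2],"lid")
m=(H>15)&(H<35)&(S>90)&(u>230)&(u<265)&(v>265)&(v<300); print(m.sum(), np.nanpercentile(W[m][:,2],[5,50,95]))
E
```

```text
deck 4312 [532.9 -33.6] [230.4 105.8] 83.3
[[ 467. -142.]
 [ 572. -154.]
 [ 599.   75.]
 [ 494.   87.]] 0.050802361812406396
fence 867 [534.9 -23.1] [255.  113.7] 79.1
handle 171 [480.5 190.7] [114.5   7.9] 82.7
0.06341615083036681
wing 79 [436.6  68. ] [10.1 33.3] 71.2
0.08804356531654976
pot 279 [ 655.9 -267.8] [36.3 36.8] 26.4
lid 142 [ 655.8 -266.7] [33.2 32.1] 24.3
pot 282 [ 557.2 -235.1] [36.2 36.7] 56.4
lid 148 [ 557.3 -234.3] [32.9 34.5] 58.6
pot 282 [ 449.7 -242.3] [36.2 37. ] 5.8
lid 152 [ 449.7 -242.5] [34.5 31.1] 8.4
226 [0.05480151 0.05925577 0.08459619]
```

```bash
cat >> h.py <<'E'
YAW=np.deg2rad(-6.75); O=np.array([.5436,.0807])
ex=np.array([np.cos(YAW),np.sin(YAW)]); ey=np.array([-np.sin(YAW),np.cos(YAW)])
def S(x,y,z): return [*(O+ex*x/1e3+ey*y/1e3),z/1e3]
def inS(w): 
    q=np.asarray(w)[:2]-O; return np.round([q@ex*1e3,q@ey*1e3],1)
def bestyaw(pos,a): # of a, a+pi choose the one with wrist nearest its middle
    c=[(abs(q[5]),b) for b in(a,a+np.pi) if (q:=manip.inverse_kinematics(pos,down(b))) is not None]
    return min(c)[1]
E
python3 - <<'E'
from h import *
a=np.deg2rad(71.2)
up=S(-105,-25,150); lo=S(-105,-25,61)
for b in(a,a+np.pi,YAW-.06,YAW-.06+np.pi):
    q=manip.inverse_kinematics(lo,down(b)); print(b,None if q is None else np.round(q,2))
# choose start/end with the same branch
for b in(a,a+np.pi):
    q=manip.inverse_kinematics(lo,down(b))
    if q is not None and q[5]+1.45<2.8: break
manip.set_gripper(.55)
manip.move_ptp(up,down(b)); manip.move_l(lo,max_speed=.1)
manip.set_gripper(0,60); print("w",manip.current_grip_width(),manip.current_grip_force())
q=np.array(manip.current_qpos())
tot=b-(YAW if b<2 else YAW+np.pi)+.08
for f in np.linspace(.1,1,10):
    g=q.copy(); g[5]+=f*tot; manip.move_j(g)
    m=manip.current_ft_torque()[2]; print(round(f*tot,2),round(m,3))
manip.dwell(.3)
manip.set_gripper(.45); manip.move_l(up,max_speed=.15)
print(manip.current_time())
p,W=cloud("top"); cv2.imwrite("pics/top1.png",p[:,:,::-1])
hsv=cv2.cvtColor(np.ascontiguousarray(p),cv2.COLOR_RGB2HSV)
E
```

```text
1.2426744274199626 [ 0.05  0.37  2.04 -0.    0.73 -1.19]
4.384267081009756 [ 0.05  0.37  2.04 -0.    0.73  1.95]
-0.17780972450961724 [ 0.05  0.37  2.04 -0.    0.73  0.23]
2.963782929080176 None
w 0.0029570609196877713 0.0
0.14 -0.027
0.29 -0.026
0.43 0.03
0.58 0.005
0.72 -0.013
0.86 -0.008
1.01 0.016
1.15 0.012
1.3 -0.052
1.44 0.075
9.4167
```

The gripper closed on nothing, so I'll look with the wrist camera.

```bash
python3 - <<'E'
from h import *
print(manip.current_ee_pos(),manip.current_qpos(),manip.current_grip_width())
p,W=cloud("wrist"); cv2.imwrite("pics/w1.png",p[:,:,::-1])
t=cv2.imread("pics/top1.png"); 
cv2.imwrite("pics/c1.png",np.hstack([cv2.resize(p[:,:,::-1],(420,315)),cv2.resize(t[230:330,190:310],(378,315))]))
E
```

```text
[0.43579264 0.06817221 0.14909019] [ 4.95589651e-02  2.19793092e-01  1.97035697e+00 -3.60357309e-07
  9.52999315e-01  2.47392141e-01] 0.4493616932495135
```

View pics/c1.png

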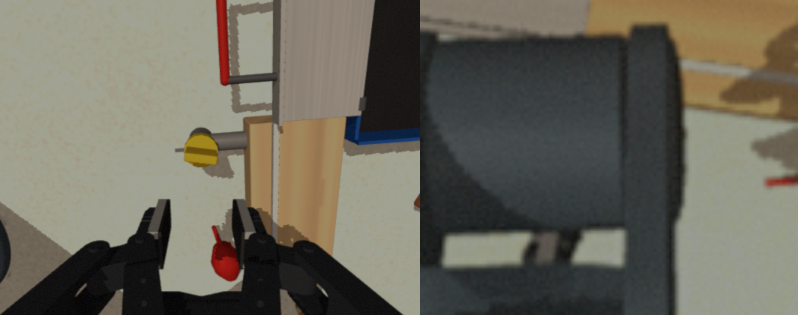

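Wrist crop: the yellow wing at (202,150) still lies about along the station x, with the fingers at (200,235). I'll measure it from this depth.

```bash
python3 - <<'E'
from h import *
p,W=cloud("wrist"); np.save("W1.npy",W)
hsv=cv2.cvtColor(np.ascontiguousarray(p),cv2.COLOR_RGB2HSV); H,S_,V=[hsv[...,i].astype(int) for i in range(3)]
v,u=np.mgrid[:420,:560]
y=(H>20)&(H<35)&(S_>120)&(abs(u-270)<45)&(abs(v-200)<45)
print(y.sum(),np.nanpercentile(W[y][:,2],[2,25,50,75,98]))
for lo,hi in((.04,.066),(.07,.1)):
    m=y&(W[...,2]>lo)&(W[...,2]<hi); r=rect(W[m][:,:2],lo); print(inS(np.array(r[0])/1e3))
# deck check
m=(H>8)&(H<25)&(S_>60)&(abs(W[...,2]-.05)<.006); r=rect(W[m][:,:2],"deck")
print(np.round(cv2.boxPoints(r)), [inS(b/1e3) for b in cv2.boxPoints(r)])
k=manip.get_calibration("wrist"); t=np.array(k["R"])@np.array(manip.current_ee_pos())+k["t"]; q=k["camera_matrix"]@t; print("tcp px",q[:2]/q[2])
E
```

```text
1669 [0.05040861 0.05624263 0.06184566 0.08150572 0.08313632]
0.04 891 [434.   70.7] [37.7 34.7] 49.0
[-107.6  -22.8]
0.07 708 [434.8  70.2] [10.5 33.1] 71.1
[-106.9  -23.2]
deck 17779 [494.1 -26.7] [229.  180.1] 83.1
[[ 391. -129.]
 [ 570. -151.]
 [ 597.   76.]
 [ 419.   98.]] [array([-127. , -226.7]), array([  53.1, -227.2]), array([53.9,  1.8]), array([-126.2,    2.3])]
tcp px [269.0919452  252.12015563]
```

```bash
python3 - <<'E'
from h import *
b=np.deg2rad(71.1); up=S(-106,-24,120); lo=S(-106,-24,61)
manip.set_gripper(.55)
manip.move_ptp(up,down(b)); print(manip.current_ee_pos(),manip.current_grip_width())
manip.move_l(lo,max_speed=.1); print(manip.current_ee_pos(),manip.current_tcp_rot(),manip.current_grip_width(),manip.current_force())
p,_=manip.grab_frame("side"); p2,_=manip.grab_frame("wrist")
manip.set_gripper(0,60); print("w",manip.current_grip_width(),manip.current_grip_force(),manip.current_force(),manip.current_time())
p3,_=manip.grab_frame("wrist")
cv2.imwrite("pics/c2.png",np.hstack([cv2.resize(x,(400,300)) for x in(p2,p3)])[:,:,::-1])
E
```

```text
[0.43553819 0.06932341 0.12005281] 0.5505597759051102
[0.43582632 0.06934861 0.06137191] [[-9.46042336e-01  3.24042609e-01  5.34342073e-04]
 [ 3.24042672e-01  9.46042465e-01  3.22466204e-05]
 [-4.95061013e-04  2.03656301e-04 -9.99999857e-01]] 0.549328906379806 [-0.29875969  0.06231671  0.44735255]
w 0.0003184604592134227 0.0 [ 0.30161632 -0.14523069 -0.31647193] 12.4583
```

View pics/c2.png

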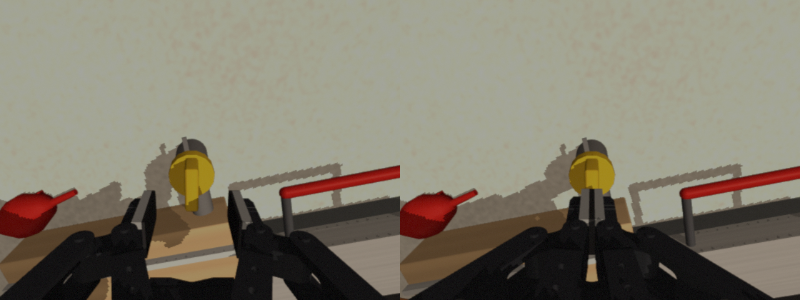

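The closed pads are at about (592,205) in the right half, and it's unclear whether the wing is between them. I'll zoom in.

```bash
python3 - <<'E'
from h import *
p,W=cloud("wrist"); s,Ws=cloud("side"); 
k=manip.get_calibration("wrist"); K=np.array(k["camera_matrix"])
def px(w): t=np.array(k["R"])@np.array(w)+k["t"]; q=K@t; return (q[:2]/q[2]).round(0)
print("tcp",px(manip.current_ee_pos()),"wing ends/top",[px([*(np.array([.4350,.0700])+d*.017*np.array([np.cos(-.33),np.sin(-.33)])),z]) for d in(-1,1) for z in(.057,.083)])
print(manip.current_grip_width())
m=(W[...,2]<.3); 
for v in range(240,330,10): print(v,[tuple(np.round(W[v,u]*1e3).astype(int)) if np.isfinite(W[v,u,0]) else None for u in(256,262,268,272,278)])
a=cv2.resize(p[180:330,190:350],(480,450),interpolation=cv2.INTER_CUBIC); b=cv2.resize(s[200:305,260:350],(300,450))
cv2.imwrite("pics/c3.png",np.hstack([a,b])[:,:,::-1])
E
```

```text
tcp [268. 253.] wing ends/top [array([269., 221.]), array([269., 239.]), array([269., 275.]), array([269., 299.])]
-0.0004420429573401935
240 [(np.int64(428), np.int64(65), np.int64(57)), (np.int64(419), np.int64(72), np.int64(81)), (np.int64(420), np.int64(75), np.int64(82)), (np.int64(420), np.int64(77), np.int64(83)), (np.int64(422), np.int64(79), np.int64(80))]
250 [(np.int64(434), np.int64(63), np.int64(57)), (np.int64(424), np.int64(70), np.int64(82)), (np.int64(425), np.int64(73), np.int64(82)), (np.int64(425), np.int64(75), np.int64(83)), (np.int64(427), np.int64(78), np.int64(80))]
260 [(np.int64(440), np.int64(61), np.int64(57)), (np.int64(429), np.int64(69), np.int64(82)), (np.int64(430), np.int64(71), np.int64(82)), (np.int64(430), np.int64(73), np.int64(83)), (np.int64(433), np.int64(76), np.int64(80))]
270 [(np.int64(423), np.int64(68), np.int64(102)), (np.int64(424), np.int64(71), np.int64(103)), (np.int64(424), np.int64(73), np.int64(103)), (np.int64(425), np.int64(75), np.int64(103)), (np.int64(426), np.int64(77), np.int64(104))]
280 [(np.int64(423), np.int64(68), np
[... 437 characters left out ...]
[(np.int64(423), np.int64(69), np.int64(127)), (np.int64(424), np.int64(71), np.int64(126)), (np.int64(425), np.int64(73), np.int64(126)), (np.int64(425), np.int64(75), np.int64(126)), (np.int64(426), np.int64(77), np.int64(127))]
310 [(np.int64(423), np.int64(69), np.int64(134)), (np.int64(425), np.int64(71), np.int64(131)), (np.int64(426), np.int64(73), np.int64(131)), (np.int64(427), np.int64(74), np.int64(130)), (np.int64(427), np.int64(76), np.int64(131))]
320 [(np.int64(422), np.int64(70), np.int64(140)), (np.int64(422), np.int64(72), np.int64(141)), (np.int64(430), np.int64(71), np.int64(130)), (np.int64(431), np.int64(73), np.int64(130)), (np.int64(425), np.int64(77), np.int64(139))]
```

View pics/c3.png

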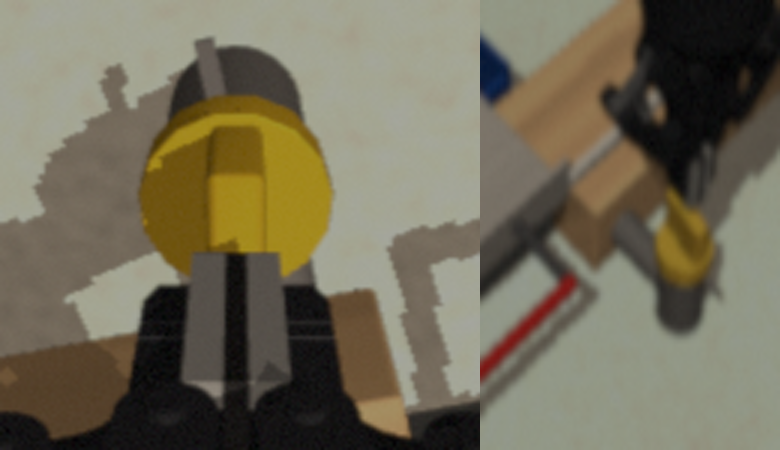

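```bash
python3 - <<'E'
from h import *
def tips():
    e=np.array(manip.current_ee_pos()); R=np.array(manip.current_tcp_rot())
    for c in("wrist","side","top"):
        p,W=cloud(c); L=(W-e)@R   # tool coords
        dark=p.max(2)-p.min(2)<30
        m=(abs(L[...,0])<14)&(abs(L[...,1])<.02)&dark&(abs(L[...,0])<.014)&(L[...,2]>-.12)&(L[...,2]<.02)
        print(c,m.sum(),np.round(np.percentile(L[m],[0,2,10,50,90,98,100],axis=0)*1e3).tolist() if m.sum() else"")
manip.move_l(S(-106,-24,160),max_speed=.2)
print(manip.current_ee_pos()); tips()
manip.set_gripper(.5); 
e=np.array(manip.current_ee_pos()); R=np.array(manip.current_tcp_rot())
p,W=cloud("wrist"); L=(W-e)@R; m=(abs(L[...,0])<.02)&(abs(abs(L[...,1])-.03)<.02)&(L[...,2]<.06)
print(m.sum(),np.round(np.percentile(L[m],[0,2,10,50,90,98,100],axis=0)*1e3).tolist())
E
```

```text
[0.43504089 0.06929017 0.15920216]
wrist 8637 [[-12.0, -20.0, -117.0], [-7.0, -19.0, -114.0], [4.0, -11.0, -110.0], [11.0, 0.0, -80.0], [13.0, 11.0, -51.0], [14.0, 18.0, -41.0], [14.0, 20.0, -36.0]]
side 420 [[-13.0, -20.0, -120.0], [-9.0, -14.0, -116.0], [-1.0, -8.0, -100.0], [11.0, 7.0, -77.0], [13.0, 16.0, -45.0], [14.0, 18.0, -37.0], [14.0, 20.0, -32.0]]
top 0 
27748 [[-12.0, -50.0, -121.0], [-9.0, -49.0, -119.0], [-4.0, -46.0, -114.0], [12.0, -11.0, -92.0], [18.0, 46.0, -63.0], [18.0, 49.0, -44.0], [19.0, 50.0, -33.0]]
```

Wrist and side depth both put the real fingertips about 36 mm short of the reported TCP. I'll correct for that by commanding z − 36 mm.

```bash
cat >> h.py <<'E'
DZ=.036
def T(x,y,z): return [*S(x,y,0)[:2],z/1e3-DZ]  # station mm, z of the real finger tip
E
python3 - <<'E'
from h import *
b=np.deg2rad(71.1); up=T(-106,-24,130); lo=T(-106,-24,61)
manip.set_gripper(.55)
manip.move_ptp(up,down(b)); 
for z in(85,70,61):
    manip.move_l(T(-106,-24,z),max_speed=.08); f=np.array(manip.current_force()); print(z,f.round(1))
    if abs(f[2])>8: raise SystemExit("contact")
manip.set_gripper(0,60); print("w",manip.current_grip_width(),manip.current_grip_force())
if manip.current_grip_width()<.04: raise SystemExit("miss")
q=np.array(manip.current_qpos()); tot=b-YAW+.05
for f in np.linspace(.1,1,10):
    g=q.copy(); g[5]+=f*tot; manip.move_j(g)
    print(round(f*tot,2),round(manip.current_ft_torque()[2],3),round(manip.current_grip_width(),3))
manip.dwell(.3); print(manip.current_ft_torque()[2])
manip.set_gripper(.4); manip.move_l(up,max_speed=.2)
print(manip.current_time())
p,W=cloud("wrist")
hsv=cv2.cvtColor(np.ascontiguousarray(p),cv2.COLOR_RGB2HSV); H,S_,V=[hsv[...,i].astype(int) for i in range(3)]
m=(H>20)&(H<35)&(S_>120)&(W[...,2]>.07)&(W[...,2]<.1); rect(W[m][:,:2],"wing")
E
```

```text
85 [-0.4  0.3  0.7]
70 [-0.5 -0.2 -0.2]
61 [ 0.7  0.1 -0.9]
w 0.10255603532994205 58.87532651424408
0.14 -0.077 0.103
0.28 -0.034 0.101
0.42 -0.081 0.103
0.56 -0.052 0.103
0.7 -0.039 0.101
0.85 -0.08 0.101
0.99 -0.065 0.106
1.13 -0.042 0.103
1.27 -0.09 0.106
1.41 1.112 0.102
1.0765181237525479
19.9917
wing 917 [435.1  70.4] [34.1 10. ] 83.2
```

```bash
cat >> h.py <<'E'
AY=YAW+np.pi/2
def potrect(W,c,z0=0.,r=.045):
    """fit the square pot near world xy c; returns centre, axis angle nearest AY"""
    for _ in range(2):
        m=(np.hypot(W[...,0]-c[0],W[...,1]-c[1])<r)&(W[...,2]>z0+.012)&(W[...,2]<z0+.06)
        if m.sum()<60: return None
        P=W[m][:,:2]; R=rect(P,"pot"); c=np.array(R[0])/1e3; r=.032
    a=np.deg2rad(R[2]); a+=np.round((AY-a)/(np.pi/2))*np.pi/2
    return c,a,R[1]
def pots(W=None):
    if W is None: p,W=cloud("top")
    out=[]
    for d in manip.look_for("top","pot0"):
        if d["confidence"]<.3: continue
        print(np.round(d["at"],3),round(d["confidence"],2),inS(d["at"])); out.append(d["at"])
    return out,W
def pick_place(c,a,y,x=-1.,z0=0.):
    manip.set_gripper(.72)
    manip.move_ptp([*c,z0+.09-DZ],down(a)); manip.move_l([*c,z0+.009-DZ],max_speed=.15)
    manip.set_gripper(0,40); w=manip.current_grip_width(); print("grip",round(w,3))
    if not .3<w<.55:
        manip.set_gripper(.72); manip.move_l([*c,z0+.1-DZ]); return False
    manip.move_l([*c,.13-DZ],max_speed=.2)
    manip.move_ptp(T(x,y,130),down(AY)); print("w",round(manip.current_grip_width(),3))
    manip.move_l(T(x,y,75),max_speed=.15); manip.move_l(T(x,y,59.5),max_speed=.04)
    print("f",np.round(manip.current_force(),1))
    manip.set_gripper(.6); manip.move_l(T(x,y,130),max_speed=.15)
    return True
E
python3 - <<'E'
from h import *
o,W=pots()
for c in o: print([None if r is None else np.round(r,3) for r in [potrect(W,np.array(c)[:2])[:1]]])
o=[c for c in o if c[1]<-.15]
c=min(o,key=lambda c:c[0]); r=potrect(W,np.array(c)[:2]); print(r)
print(pick_place(r[0],r[1],-45)); print(manip.current_time())
p,W=cloud("wrist"); cv2.imwrite("pics/w3.png",p[:,:,::-1])
E
```

```text
[ 0.653 -0.258  0.034] 0.78 [ 148.4 -324. ]
[ 0.555 -0.232  0.03 ] 0.65 [  47.7 -309.1]
[ 0.45  -0.239  0.034] 0.62 [ -54.9 -328.4]
pot 278 [ 655.9 -267.7] [36.4 37.5] 25.3
pot 278 [ 655.9 -267.7] [36.4 37.5] 25.3
[array([[ 0.656, -0.268]])]
pot 282 [ 557.6 -235.2] [36.3 38. ] 56.5
pot 282 [ 557.6 -235.2] [36.3 38. ] 56.5
[array([[ 0.558, -0.235]])]
pot 283 [ 449.7 -242.5] [36.1 36.6] 5.8
pot 283 [ 449.7 -242.5] [36.1 36.6] 5.8
[array([[ 0.45 , -0.242]])]
pot 283 [ 449.7 -242.5] [36.1 36.6] 5.8
pot 283 [ 449.7 -242.5] [36.1 36.6] 5.8
(array([ 0.44968106, -0.24246333]), np.float64(1.6724146726999694), (36.07293701171875, 36.61825942993164))
grip 0.413
w 0.414
f [-3.2  0.1  8.1]
True
27.5417
```

View pics/w3.png

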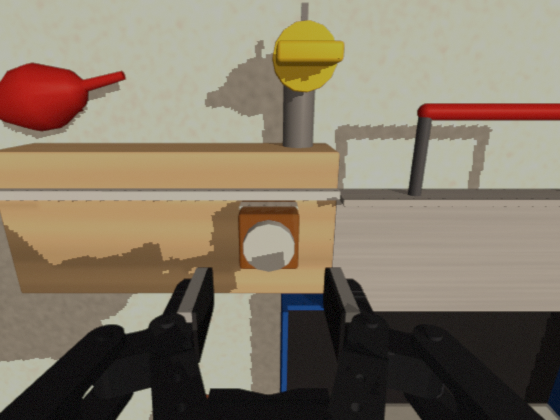

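The first pot stands at (268,240), square against the fence. Now the other two.

```bash
python3 - <<'E'
from h import *
for y in(-110,-175):
    o,W=pots()
    o=[c for c in o if inS(c)[1]<-200 or inS(c)[0]>70]
    c=min(o,key=lambda c:c[0]); r=potrect(W,np.array(c)[:2]); print(r)
    if r is None or max(r[2])>41: raise SystemExit("odd")
    if not pick_place(r[0],r[1],y): raise SystemExit("missed")
manip.move_l(T(-1,-175,180),max_speed=.2)
q=np.array(manip.current_qpos()); q[0]-=.7; manip.move_j(q)
print(manip.current_time())
o,W=pots()
for y in(-45,-110,-175):
    r=potrect(W,S(-1,y,0)[:2],.05); print(y,None if r is None else (inS(r[0]),round(np.rad2deg(r[1]-AY),1)))
p,_=manip.grab_frame("top"); cv2.imwrite("pics/top2.png",p[:,:,::-1])
E
```

```text
[ 0.652 -0.26   0.032] 0.77 [ 147.4 -325.8]
pot 277 [ 655.9 -267.6] [36.5 36.7] 25.3
pot 277 [ 655.9 -267.6] [36.5 36.7] 25.3
(array([ 0.65589142, -0.26764996]), np.float64(2.0128726787906164), (36.542564392089844, 36.72153854370117))
grip 0.411
w 0.418
f [-3.2 -0.9  9.7]
[ 0.517 -0.244  0.031] 0.65 [  12.2 -325.7]
pot 284 [ 518.4 -250.1] [36.3 37.1] 57.4
pot 284 [ 518.4 -250.1] [36.3 37.1] 57.4
(array([ 0.51839899, -0.25014679]), np.float64(1.0010648100556456), (36.28147506713867, 37.13311767578125))
grip 0.417
w 0.414
f [-3.3 -0.7  9.6]
41.4833
[ 0.52  -0.093  0.081] 0.67 [  -3.3 -175.1]
[0.53  0.031 0.086] 0.65 [ -8.1 -50.6]
[ 0.526 -0.029  0.086] 0.57 [  -4.8 -110.6]
pot 289 [534.3  40.1] [66.  42.5] 82.7
pot 287 [533.9  35.1] [38.5 42.6] 87.3
-45 (array([ -4.3, -46.4]), np.float64(4.1))
pot 283 [527.2 -27.3] [70.  41.2] 83.3
pot 281 [527.  -29.1] [35.8 41.2] 83.3
-110 (array([  -3.6, -111. ]), np.float64(0.1))
pot 293 [518.3 -93.6] [63.4 42.9] 83.1
pot 291 [518.3 -93.5] [36.3 42.9] 82.8
-175 (array([  -4.7, -176. ]), np.float64(-0.4))
```

View pics/top2.png

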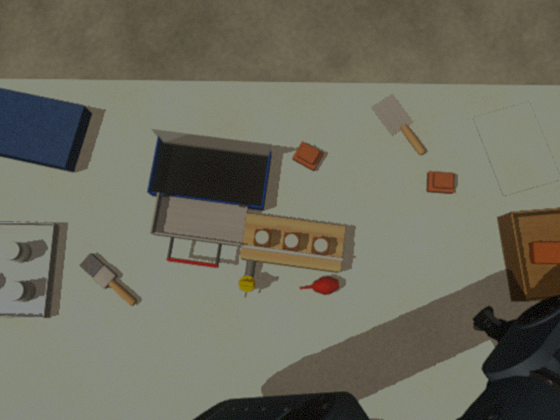

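All three pots are in line on the deck at (262,237), (291,241) and (321,245). One pot had been knocked earlier and was re-measured before its pick. Now the push.

```bash
python3 - <<'E'
from h import *
manip.set_gripper(0)
manip.move_ptp(T(-1,-226,150),down(YAW)); manip.move_l(T(-1,-226,62),max_speed=.12)
print(np.round(manip.current_ee_pos(),3),np.round(manip.current_force(),1))
for y in(-190,-150,-100):
    manip.move_l(T(-1,y,62),max_speed=.04); print(y,np.round(manip.current_force(),1))
o,W=pots(); p,_=manip.grab_frame("side"); w,_=manip.grab_frame("wrist")
cv2.imwrite("pics/c4.png",np.hstack([cv2.resize(p[150:330,180:420],(440,330)),cv2.resize(w,(360,330))])[:,:,::-1])
E
```

```text
[ 0.516 -0.144  0.027] [-0.4  0.7  0.7]
-190 [ 0.1 -0.6  0.9]
-150 [-0.3 -0.  -0.6]
-100 [-0.3  0.5  0.1]
[0.541 0.083 0.092] 0.49 [-2.7  2. ]
[0.665 0.171 0.044] 0.42 [109.7 104.2]
```

View pics/c4.png

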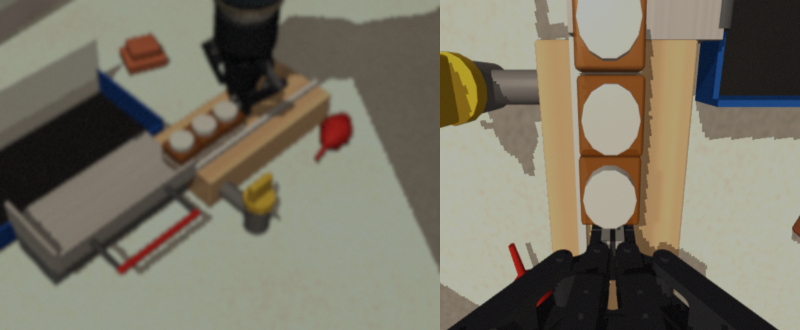

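The row is tight, straight and upright along the fence. I'll push on into the tray.

```bash
python3 - <<'E'
from h import *
for y in(-60,-25,3):
    manip.move_l(T(-1,y,62),max_speed=.04); print(y,np.round(manip.current_force(),1))
manip.dwell(.3)
manip.move_l(T(-1,-8,62),max_speed=.04); manip.move_l(T(-1,-8,200),max_speed=.2)
q=np.array(manip.current_qpos()); q[0]-=.8; manip.move_j(q); print(manip.current_time())
o,W=pots()
for y in(32,68,104):
    m=(abs((W[...,:2]-O)@ey*1e3-y)<16)&(abs((W[...,:2]-O)@ex*1e3)<35)&(W[...,2]>.082)&(W[...,2]<.1); P=W[m]; print(y,m.sum(),inS(np.median(P,0)),P[:,2].max())
p,_=manip.grab_frame("top"); cv2.imwrite("pics/top3.png",cv2.resize(p[120:310,140:380],(720,570))[:,:,::-1])
E
```

```text
-60 [0.1 0.4 0.7]
-25 [ 0.9 -0.4  0.1]
3 [-0.3  0.7 -0.2]
54.3333
[0.55  0.179 0.093] 0.82 [-5.3 98. ]
[0.547 0.113 0.084] 0.79 [-0.1 32.2]
[0.547 0.149 0.09 ] 0.58 [-4.8 68.2]
[0.448 0.401 0.016] 0.37 [-132.2  307.2]
32 219 [-1.6 30.8] 0.09621386875947517
68 223 [-1.5 66.7] 0.09903470132952415
104 210 [ -2.1 102.9] 0.09618826585760486
```

View pics/top3.png

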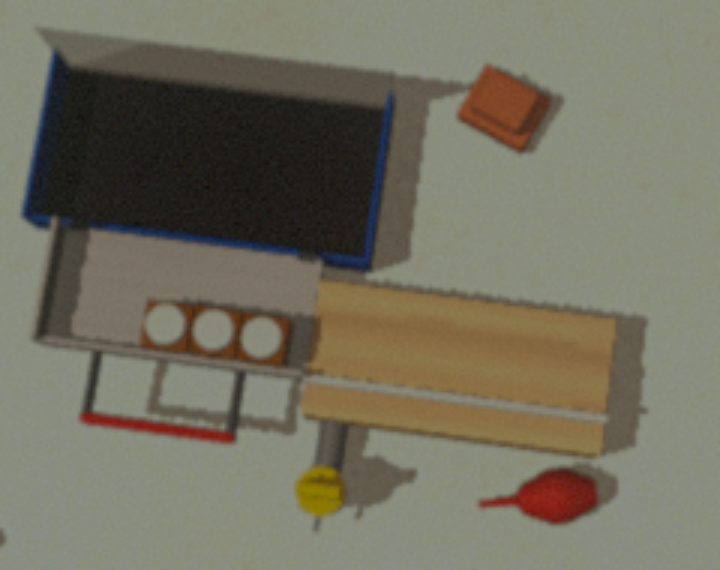

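The pots stand upright in the tray at station y 31, 67 and 103, on x ≈ −2. Now I'll tip it.

```bash
cat >> h.py <<'E'
def bar(th): return T(70-145*np.cos(th)+9*np.sin(th),102.5,49.5+145*np.sin(th)+9*np.cos(th)-12)
def arc(t0,t1,v,step=.1):
    for th in np.linspace(t0,t1,int(np.ceil(abs(t1-t0)/step))+1)[1:]:
        manip.move_l(bar(th),max_speed=v)
    print("th",t1,"w",round(manip.current_grip_width(),3),"f",np.round(manip.current_force(),1))
E
python3 - <<'E'
from h import *
manip.set_gripper(.5)
manip.move_ptp(T(-75,102.5,150),down(YAW)); manip.move_l(T(-75,102.5,80),max_speed=.15); manip.move_l(bar(0),max_speed=.06)
print(np.round(manip.current_force(),1))
manip.set_gripper(0,35); w=manip.current_grip_width(); print("w",w)
if not .05<w<.25: raise SystemExit("no bar")
arc(0,.45,.06); arc(.45,.8,.04,.05); manip.dwell(.6); 
o,W=pots(); p,_=manip.grab_frame("side"); t,_=manip.grab_frame("top"); print(manip.current_time())
cv2.imwrite("pics/c5.png",np.hstack([cv2.resize(p[130:330,120:400],(420,300)),cv2.resize(t[120:320,130:380],(375,300))])[:,:,::-1])
E
```

```text
[ 0.3 -0.6 -0.5]
w 0.10091834645224483
th 0.45 w 0.1 f [-11.8   4.4   3.9]
th 0.8 w 0.095 f [-22.6   1.3  24.6]
[0.658 0.168 0.041] 0.78 [103.6 100.2]
[0.65  0.098 0.04 ] 0.63 [103.5  29.6]
[0.652 0.139 0.039] 0.54 [100.9  70.7]
63.575
```

View pics/c5.png

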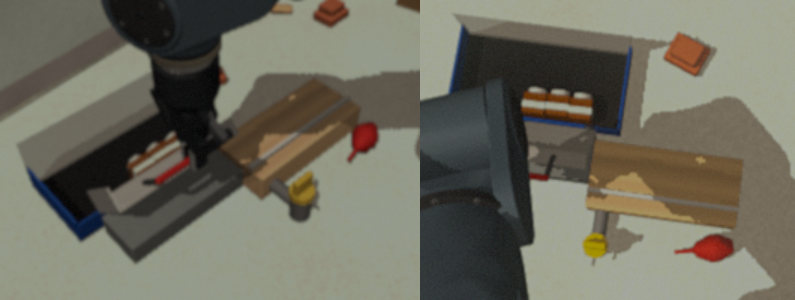

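All three pots lie in the bin near (555,103) in the right half, with surface height about 40 mm. Lowering the tray.

```bash
python3 - <<'E'
from h import *
arc(.8,.1,.06); arc(.1,0,.02,.05); arc(0,-.004,.01); manip.dwell(.3)
manip.set_gripper(.2); manip.dwell(.2); manip.set_gripper(.5); print(np.round(manip.current_force(),1))
manip.move_l(T(-75,102.5,200),max_speed=.1)
q=np.array(manip.current_qpos()); q[0]-=1.2; manip.move_j(q); print(manip.current_time())
o,W=pots(); 
L=(W[...,:2]-O)@np.stack([ex,ey],1)*1e3
for x0,x1 in((-15,0),(40,60)):
    m=(L[...,0]>x0)&(L[...,0]<x1)&(L[...,1]>20)&(L[...,1]<185); print("floor z",x0,np.nanmedian(W[m][:,2]))
p,_=manip.grab_frame("side"); t,_=manip.grab_frame("top")
cv2.imwrite("pics/c6.png",np.hstack([cv2.resize(p[130:330,120:400],(420,300)),cv2.resize(t[120:320,130:380],(375,300))])[:,:,::-1])
E
```

```text
th 0.1 w 0.102 f [-7.2  3.5  2. ]
th 0 w 0.099 f [-5.8  3.5 -0.8]
th -0.004 w 0.099 f [-7.9  2.4  5.1]
[ 0.5 -0.4 -0.6]
72.5083
[0.658 0.17  0.041] 0.75 [103.5 102.5]
[0.653 0.138 0.038] 0.62 [102.2  69.4]
[0.65  0.098 0.04 ] 0.57 [103.4  30.2]
floor z -15 0.04993246728634095
floor z 40 0.049771326929698115
```

View pics/c6.png

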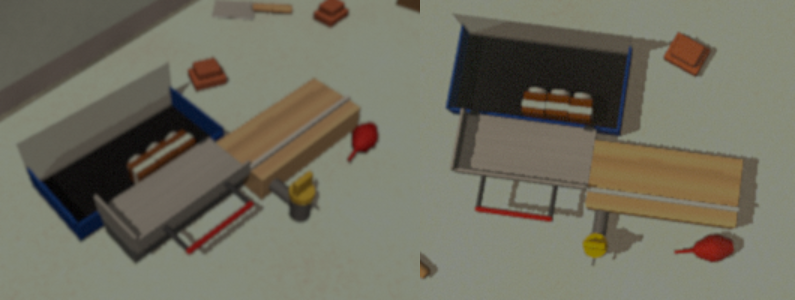

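The tray is down: its floor reads 50 mm at both the near and far edges. All three pots are in the bin, the cap is shut and the bystanders haven't moved, so I'm handing in.

```bash
python3 -c "
from bench import manip
print(manip.sign_off())"
```

```text
the job is handed in; nothing more can be done
None
```

The job is handed in with no verdict returned: the cap is shut, the three pots present were lined up, pushed into the tray and tipped into the bin, and the tray rests down, at about 73 s of the 210 s allowed.

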